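Tidy the tea corner of a pantry

TASK

Tidy the tea corner. First slide the round wooden board, which is in the drawer's way, across the counter without lifting it until it lies wholly on the round cork mat; then pull the chest's drawer right out to its stop, lay every rectangular tea tin inside it in a single layer (none on another or on end) and push the drawer fully shut. Both round tins on top of the chest belong side by side on the board; leave everything else where it stands.

Things in the scene. Friction and masses are not known exactly. Their poses are not given: they have to be found in the camera images.
- chest_drawer0 (a joint): Opening of the chest's one drawer in m: 0 shut, 0.165 at its stop (it cannot come out). It starts 0 to 20 mm open, slides with about 1 N of friction and stays where it is left.
- chest_drawer0_handle (a point): Middle of the drawer's brass bar handle, moving with it: a level round bar 11 mm thick, 120 mm long (along y), its axis 42 mm before the drawer's face (8 mm posts join them 51 mm either side of the middle), 62 mm above the counter, 38 mm below the chest's top; can be pinched from above. x points level into the chest: the drawer opens along -x.
- drawer_floor (a point): Point on the middle line of the drawer's inner floor, 22 mm above the counter, moving with it. x points into the chest, y to the left along the front, z up. Inside, the drawer runs from x = -52 to 152 mm and 146 mm either way in y; walls 56 mm high, front panel 66 mm (outer face at x = -74 mm). With the drawer at its stop, x = -52 to 106 mm is open from above.
- chest_front (a point): Middle of the front edge of the top of the low dark wooden chest, which holds the drawer: fixed to the counter, 335 mm wide (along y), its top flat, 100 mm above the counter and reaching 235 mm back from here. x points back into the chest, away from the robot. With the drawer shut, the drawer's front face stands 15 mm before this edge.
- board: Round wooden serving board, 180 mm across and 24 mm thick, about 0.45 kg, too wide to grasp; lies flat on the counter in front of the drawer. Origin at the centre of its underside.
- roundmat: Round cork mat, 230 mm across, about 1 mm thick (no obstacle to sliding), fixed on the counter to the left or the right. Origin at its centre.
- tinmat: Oblong grey mat 260 by 210 mm, about 1 mm thick, fixed, on the other side of the counter from the round mat; the tea tins start on it. Origin at its centre, x along its long side.
- tin1: Flat rectangular metal tea tin with a paper label, 80 mm (its x) by 40 mm (its y) by 34 mm high (its z), about 0.15 kg. Origin at its very centre. Two to four of the four alike tins are present, the others are absent.
- tin2: Flat rectangular metal tea tin with a paper label, 80 mm (its x) by 40 mm (its y) by 34 mm high (its z), about 0.15 kg. Origin at its very centre. Like tin1; may be absent.
- tin3: Flat rectangular metal tea tin with a paper label, 80 mm (its x) by 40 mm (its y) by 34 mm high (its z), about 0.15 kg. Origin at its very centre. Like tin1; may be absent.
- tin4: Flat rectangular metal tea tin with a paper label, 80 mm (its x) by 40 mm (its y) by 34 mm high (its z), about 0.15 kg. Origin at its very centre. Like tin1; may be absent.
- mug: Small white ceramic mug, 68 mm across, 65 mm high, to be left alone; origin at the centre of its underside.
- glass1: Amber glass cup, 68 mm across, 70 mm high, to be left alone; origin at the centre of its underside.
- jar: Glass jar with a wooden lid, 60 mm across, 70 mm high, standing on the chest, to be left alone; origin at the centre of its underside.
- roundtin1: Round flat metal tin with a round paper label on its lid, 64 mm across and 32 mm high, about 0.13 kg, lying flat on the front part of the chest's top. Origin at its very centre, z its axis.
- roundtin2: Round flat metal tin with a round paper label on its lid, 64 mm across and 32 mm high, about 0.13 kg, lying flat on the front part of the chest's top. Origin at its very centre, z its axis.
Things that resemble listed ones, but are neither listed nor needed, are in the scene too. Leave any orange look-alike of the tin2 alone. Leave any orange look-alike of the roundtin1 alone.

How it is judged:
On the way, in this order (a step that is already met when the one before it is completed fails the run):
1. the round board lies wholly on the round mat, at rest (horizontal distance between board and roundmat below 0.025 m and height (world z) of board below 0.006 m and linear speed of board below 0.02 m/s), for 0.2 s.
2. the drawer is pulled out to its stop (value of joint chest_drawer0 above 0.158 m), for 0.1 s.
3. every tea tin lies in the drawer in a single layer (x of tin1 in the frame of drawer_floor between -0.05 and 0.15 m and y of tin1 in the frame of drawer_floor between -0.14 and 0.14 m and z of tin1 in the frame of drawer_floor between 0.005 and 0.036 m and x of tin2 in the frame of drawer_floor between -0.05 and 0.15 m and y of tin2 in the frame of drawer_floor between -0.14 and 0.14 m and z of tin2 in the frame of drawer_floor between 0.005 and 0.036 m and x of tin3 in the frame of drawer_floor between -0.05 and 0.15 m and y of tin3 in the frame of drawer_floor between -0.14 and 0.14 m and z of tin3 in the frame of drawer_floor between 0.005 and 0.036 m and x of tin4 in the frame of drawer_floor between -0.05 and 0.15 m and y of tin4 in the frame of drawer_floor between -0.14 and 0.14 m and z of tin4 in the frame of drawer_floor between 0.005 and 0.036 m), for 0.2 s.
At the end, for the whole second after the job is handed in: The board lies flat and at rest, its centre within 25 mm of the round mat's; every rectangular tin is in the drawer, its centre under 36 mm above the floor; both round tins lie on the board, within 80 mm of its centre, neither on the other; the drawer is shut to within 6 mm (all of step 1 and all of step 3 and horizontal distance between each of roundtin1, roundtin2 and board below 0.08 m and z of roundtin1 in the frame of board between 0.03 and 0.062 m and z of roundtin2 in the frame of board between 0.03 and 0.062 m and value of joint chest_drawer0 below 0.006 m); the robot touches nothing.
It fails at once if the board is lifted (more than 30 mm) off the counter (height (world z) of board above 0.03 m).
It fails at once if one of the other things (mug, cup, jar) is moved more than 40 mm (distance of any of mug, glass1, jar from where it was at the start of the episode above 0.04 m).
Of tin1, tin2, tin3, tin4 only 2 to 4 are there at a start; the rules pass over those that are not, and their reading is None.
At some moment in a run one of board, tin1, tin2, tin3, tin4 may be knocked a few centimetres aside while the robot is not near it.
Once in a run the grip may slacken for a moment while it holds something.
It also fails if it takes over 210 s, if anything falls off the work surface, if the arm or the gripper's body presses on something with over 40 N, if the wrist force passes 120 N, or if a joint passes its speed limit or range.

ROBOT

A 6-joint arm with a two-finger parallel gripper is mounted at the origin on the work surface. World frame = base frame: x ahead of the robot, y to its left, z up, the work surface at z = 0. Lengths are in m, angles in rad, forces in N, time in s.
With the tool pointing down it reaches from about 0.35 to 0.775 m from the base axis. Payload 5.5 kg.
Tool frame: the origin (TCP) lies at the very end of the fingers, on their centre line; the grasp point (between the pads) lies 19 mm behind it; z points along the fingers, y is the line along which they close (so a half turn about z gives the same grasp; the last joint's range is limited). The gripper opens to 85 mm and grips with 20 to 120 N. Pads are 22 mm wide; open, the fingers measure 114 mm over their backs; the gripper's body (76 mm by 85 mm) begins 54 mm behind the grasp point. The pads swing forward as they close: fully open they stand 13 mm farther back than shut.
Start: joints at [-1.421, 0.313, 0.046, 1.304, 0, 1.431], TCP at [0.164, -0.551, 0.231] pointing down, gripper open.
Joint ranges: [-2.76, 2.76], [-0.86, 1.69], [-1.03, 1.26], [-2.2, 2.34], [-1.47, 1.5], [-3.14, 3.14]. Speed limits (rad/s): [2.57, 2.57, 3.14, 3.14, 3.14, 3.14].

INTERFACE

Orientations are given as a 3x3 rotation matrix whose columns are the frame's x, y, z axes.
In Python, from bench import state, vision, order gives the robot as it stands. The module is installed in compiled form; this text tells all that it offers.
- The arm moves only by the shell command python3 -m pendant 'ROWS' [FORCE]. ROWS is JSON, a list of rows, each a list of 5 numbers: the shift along the world's x, y, z in cm, then the turn about the world's z in units of 8 degrees (1.0 is 8 degrees), then the finger opening in cm, from 0 to 8.54. In form: [[x, y, z, twist, jaw], ...]. A call has 1 to 12 rows; each row is the pose to reach, as a shift and turn from the pose commanded when the call began; what a row does not reach only later rows make up. A row lasts 1/8 s, in which the tool goes at most 62.5 mm and 10.7 degrees, less where a joint would pass 70% of its speed; a pose out of reach is approached as far as the arm can. A call with a gripper value outside its range is refused whole. The fingers move at their own pace and stop on an object; FORCE is the grip in N (left out, the last holds). Time passes only in rows, so rows that repeat a pose let the fingers close. It gives the time, the measured TCP pose, the force, the opening and the grip force at its end, in the units of the state.
- state(): the state, without advancing time (a new reading comes with each control period).
- vision.grab_frame(name): name is "scene" or "top"; returns the picture (480x640x3 uint8, blue, green, red); there is no depth.
- vision.calibration(name): a dict with "intrinsics" (3x3 intrinsics, pixels), "D" ([k1, k2, p1, p2, k3] as OpenCV has them; the pictures are not rectified), "R" (3x3) and "t" (3): a world point X has camera coordinates R X + t. Camera axes: x right, y down, z forward; pixel columns grow to the right and rows downward; lengths in m; the calibration is good to about 2 mm. A picture is of the moment at which its call begins. calibration takes no time and is no camera call.
- order.sign_off(): hands the job in; it is judged then, once.
The state is a dict: "clock": time; "joints": joint angles; "joint_velocities": joint speeds; "joint_torque": joint torques, N m; "tcp_pos": TCP position; "eef_rot": TCP orientation; "ft_force": force on the tool from outside, world axes, zero at the start; "moment": the same for the moment, N m; "opening": finger opening in m; "gripper_force": force on a finger pad.
Only numpy, scipy, OpenCV 4.12 (cv2) and the standard library are available. Lean on these libraries where they do the work, as an engineer would, in place of code of your own. Each camera call takes 0.05 s, during which the arm holds its last target. There are 200 camera calls.

## Working session

There is one attempt and no reset: what is moved stays moved. The work goes in short steps, Python scripts to look and compute and a shell command to move; the robot and the scene stay as the last step left them, time stands still between calls to the robot, and variables do not carry over. Pictures are saved under pics/ and viewed, at most 14 in all, crops included, and the job is handed in when it is done.

```bash
mkdir -p pics; cat > h.py <<'E'
import numpy as np, cv2
from bench import state, vision, order
def grab(n,save=None):
    im=vision.grab_frame(n)
    if save: cv2.imwrite('pics/'+save+'.png',im)
    return im
def ray(n,px):
    c=vision.calibration(n);K=np.array(c['intrinsics'],float);D=np.array(c['D'],float);R=np.array(c['R']);t=np.array(c['t'])
    u=cv2.undistortPoints(np.array(px,float).reshape(-1,1,2),K,D).reshape(-1,2)
    d=np.c_[u,np.ones(len(u))]@R
    return -R.T@t,d
def onz(n,px,z):
    o,d=ray(n,px); s=(z-o[2])/d[:,2]; return o+d*s[:,None]
def two(p1,p2,n1='scene',n2='top'):
    o1,d1=ray(n1,p1);o2,d2=ray(n2,p2);out=[]
    for a,b in zip(d1,d2):
        A=np.c_[a,-b];s=np.linalg.lstsq(A,o2-o1,rcond=None)[0]
        x=o1+a*s[0];y=o2+b*s[1];out.append(np.r_[(x+y)/2,np.linalg.norm(x-y)])
    return np.array(out)
def proj(n,X):
    c=vision.calibration(n);R=np.array(c['R'],float)
    return cv2.projectPoints(np.array(X,float).reshape(-1,1,3),cv2.Rodrigues(R)[0],np.array(c['t'],float),np.array(c['intrinsics'],float),np.array(c['D'],float))[0].reshape(-1,2)
E
python3 - <<'E'
from h import *
np.set_printoptions(precision=3,suppress=True)
for n in('scene','top'):
    grab(n,n+'0'); c=vision.calibration(n);R=np.array(c['R']);print(n,-R.T@np.array(c['t']),R[2])
print(state())
E
```

```text
scene [1.431 0.166 0.956] [-0.685 -0.223 -0.693]
top [ 0.353 -0.082  1.728] [ 0.131  0.001 -0.991]
{'clock': 0.1, 'joints': array([-1.421,  0.314,  0.045,  1.304,  0.   ,  1.431]), 'joint_velocities': array([-0.003, -0.001,  0.001,  0.   , -0.001,  0.   ]), 'joint_torque': array([  0.002, -48.172,  29.924,   0.013,  -0.   ,   0.   ]), 'tcp_pos': array([ 0.164, -0.551,  0.23 ]), 'eef_rot': array([[ 0.958,  0.286, -0.   ],
       [ 0.286, -0.958,  0.002],
       [ 0.   , -0.002, -1.   ]]), 'ft_force': array([0.172, 0.475, 0.449]), 'moment': array([ 0.026, -0.005, -0.054]), 'gripper_force': 0.0, 'opening': 0.0857257281586913}
```

View pics/scene0.png

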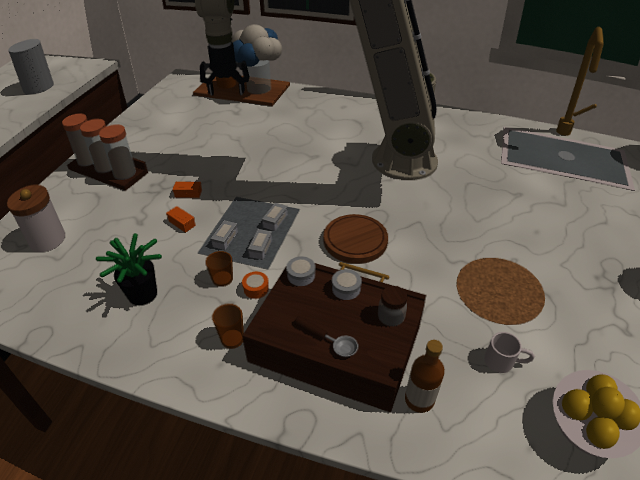

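View pics/top0.png

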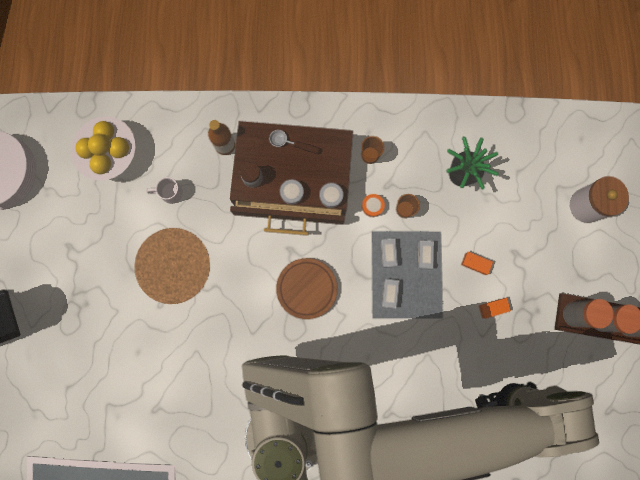

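The top view shows the white tins on the grey mat at (390,252), (427,254) and (391,292). The orange look-alikes are at (478,263) and (496,307), so those are not the ones. The round tins on the chest are at (291,191) and (331,195), and the orange round one stands on the counter at (374,205), so I leave it. The board is at (308,288), the cork mat at (172,266), the handle at (290,229) and the mug at (168,188).

```bash
python3 - <<'E'
from h import *
np.set_printoptions(precision=4,suppress=True)
T=cv2.imread('pics/top0.png');S=cv2.imread('pics/scene0.png')
c=cv2.resize(T[110:330,120:460],None,fx=2.3,fy=2.3,interpolation=cv2.INTER_CUBIC);cv2.imwrite('pics/c1.png',c)
c=cv2.resize(S[170:390,190:450],None,fx=2.6,fy=2.6,interpolation=cv2.INTER_CUBIC);cv2.imwrite('pics/c2.png',c)
def blobs(im,m,box,amin):
    x0,y0,x1,y1=box;mm=np.zeros(m.shape,np.uint8);mm[y0:y1,x0:x1]=m[y0:y1,x0:x1]*255
    cs=cv2.findContours(mm,cv2.RETR_EXTERNAL,cv2.CHAIN_APPROX_NONE)[0]
    return [k for k in cs if cv2.contourArea(k)>amin]
hT=cv2.cvtColor(T,cv2.COLOR_BGR2HSV).astype(int);hS=cv2.cvtColor(S,cv2.COLOR_BGR2HSV).astype(int)
for n,im,h,bs in(('top',T,hT,{'mat':(125,215,220,315),'board':(270,250,350,325),'tins':(376,235,438,314)}),('scene',S,hS,{'mat':(445,250,555,330),'board':(315,210,395,265),'tins':(205,200,295,262)})):
    for k,b in bs.items():
        m=(h[...,1]>70) if k!='tins' else (h[...,2]>130)
        for q in blobs(im,m,b,60 if k=='tins' else 500):
            if k=='tins': print(n,k,cv2.minAreaRect(q),cv2.contourArea(q),cv2.boundingRect(q))
            else:
                e=cv2.fitEllipse(q);z=.001 if k=='mat' else .024
                P=onz(n,q.reshape(-1,2),z);cc,r=cv2.minEnclosingCircle(P[:,:2].astype(np.float32));print(n,k,e,'world circ',cc,r)
E
```

```text
top mat ((171.8284149169922, 265.5117492675781), (73.72293090820312, 75.87378692626953), 32.883182525634766) world circ (0.4950812757015228, 0.34831345081329346) 0.11483809351921082
top board ((306.468505859375, 288.15216064453125), (60.216468811035156, 60.45695495605469), 48.65826416015625) world circ (0.43346932530403137, -0.057153645902872086) 0.0895984098315239
top tins ((389.8564758300781, 293.4356689453125), (13.930521011352539, 27.960546493530273), 5.7105937004089355) 345.5 (382, 279, 17, 30)
top tins ((425.1453857421875, 253.80206298828125), (14.89371395111084, 28.01652717590332), 2.6025619506835938) 352.5 (418, 240, 16, 29)
top tins ((388.2138366699219, 252.06552124023438), (28.069374084472656, 14.034687042236328), 85.2363510131836) 348.5 (381, 238, 16, 29)
scene mat ((500.3669128417969, 290.8089599609375), (62.56929397583008, 90.47288513183594), 109.41598510742188) world circ (0.49877166748046875, 0.3467906415462494) 0.1155473068356514
scene board ((354.9214782714844, 238.80966186523438), (50.064754486083984, 64.85246276855469), 90.40911865234375) world circ (0.45327576994895935, -0.060631681233644485) 0.10585351288318634
scene tins ((286.8719482421875, 251.86502075195312), (16.47058868408203, 29.176471710205078), 28.07248878479004) 322.5 (273, 236, 22, 26)
scene tins ((259.3000183105469, 238.9000244140625), (6.7082037925720215, 13.86362075805664), 26.56505012512207) 74.0 (254, 233, 12, 13)
scene tins ((223.42001342773438, 229.94003295898438), (6.600000381469727, 14.600000381469727), 36.869895935058594) 75.0 (217, 224, 14, 13)
scene tins ((274.3032531738281, 211.33604431152344), (6.017733573913574, 13.699946403503418), 39.80556869506836) 60.5 (268, 206, 14, 12)
scene tins ((223.5, 206.5), (11.0, 15.0), 90.0) 78.0 (216, 201, 16, 12)
scene tins ((213.0, 220.0), (38.0, 16.0), 90.0) 356.0 (205, 201, 17, 39)
```

View pics/c1.png

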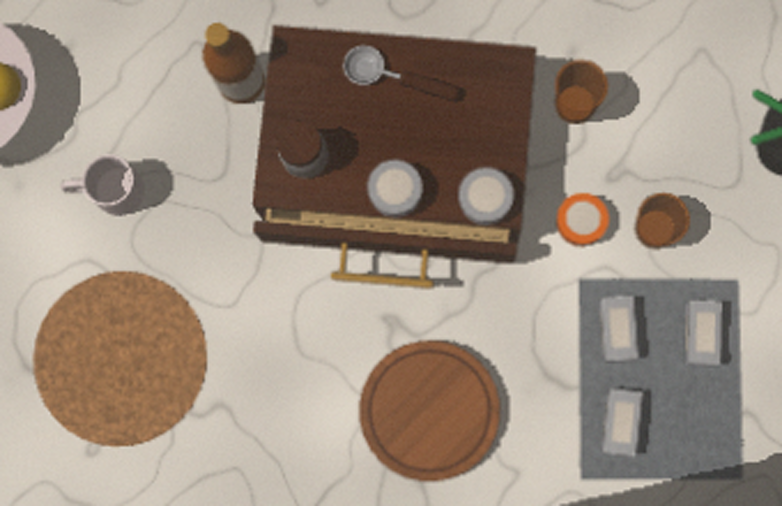

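View pics/c2.png

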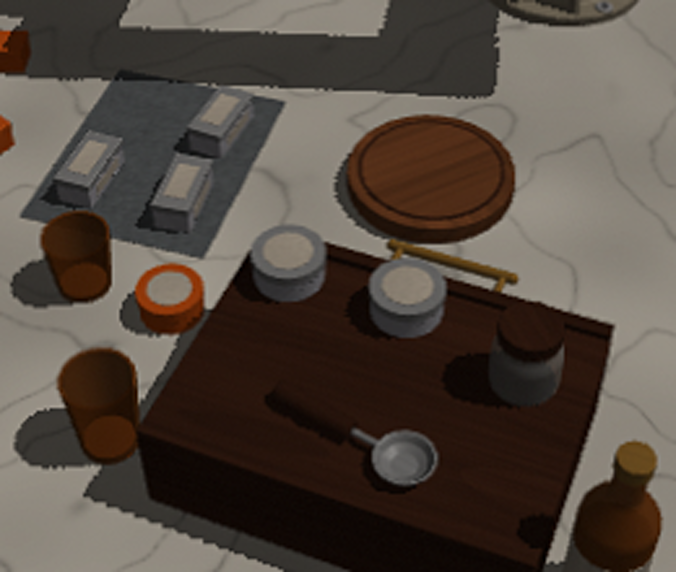

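The crops confirm it: three grey and cream tins on the mat, two grey round tins on the chest, and all the orange ones off to the side. Next I turn these pixels into positions.

```bash
python3 - <<'E'
from h import *
np.set_printoptions(precision=4,suppress=True)
T=cv2.imread('pics/top0.png');S=cv2.imread('pics/scene0.png')
def cream(im,p,r=9,big=False):
    x,y=map(int,p);w=im[y-r:y+r+1,x-r:x+r+1].astype(int)
    d=(w[...,2]-w[...,0]); m=((d>16)&(w[...,2]>130)).astype(np.uint8)
    n,l,s,c=cv2.connectedComponentsWithStats(m);
    if n<2:return p
    k=1+np.argmax(s[1:,4]);return (c[k][0]+x-r,c[k][1]+y-r)
a=lambda L:[(120+x/2.3-.3,110+y/2.3-.3) for x,y in L]
b=lambda L:[(190+x/2.6-.3,170+y/2.6-.3) for x,y in L]
t=a([(621,327),(705,331),(624,423),(395,188),(486,194),(333,276),(432,284),(259,208),(526,235)])
s=b([(182,188),(88,157),(220,107),(407,283),(288,250),(515,279),(391,244),(613,328),(255,247)])
t[:5]=[cream(T,p) for p in t[:5]]; s[:5]=[cream(S,p) for p in s[:5]]
print(np.c_[t,s]);R=two(s,t)
for n,r in zip('A B C rtL rtR hL hR chestL chestR'.split(),R):print(n,r)
for n,box in dict(A=(376,235,405,270),B=(412,235,438,272),C=(376,275,405,312)).items():
    x0,y0,x1,y1=box;g=cv2.cvtColor(T,cv2.COLOR_BGR2GRAY)[y0:y1,x0:x1]
    k=max(cv2.findContours((g>130).astype(np.uint8),0,1)[0],key=cv2.contourArea)
    P=onz('top',cv2.boxPoints(cv2.minAreaRect(k))+[x0,y0],.035)[:,:2].astype(np.float32)
    q=P-np.roll(P,1,0);i=np.argmax(np.hypot(*q.T));print(n,P.mean(0),sorted(np.hypot(*q.T))[::2],np.degrees(np.arctan(q[i,1]/q[i,0])))
R3=onz('top',a([(259,208),(526,235),(275,27),(535,47)]),.1);print(R3)
for p,z,n in(((168,188),.065,'mug'),):print(n,onz('top',[p],z))
E
```

```text
[[389.     252.     259.2935 238.9022]
 [426.4672 254.0365 223.3261 229.9891]
 [390.4214 293.0429 274.3421 211.4211]
 [291.1406 190.7083 346.5373 279.2587]
 [330.9358 194.     300.4468 265.9096]
 [264.4826 229.7    387.7769 277.0077]
 [307.5261 233.1783 340.0846 263.5462]
 [232.3087 200.1348 425.4692 295.8538]
 [348.3957 211.8739 287.7769 264.7   ]]
A [ 0.542  -0.2978  0.0339  0.0018]
B [ 0.5376 -0.4083  0.033   0.0016]
C [ 0.4221 -0.3017  0.0341  0.0013]
rtL [ 0.6991 -0.012   0.1309  0.0014]
rtR [ 0.6914 -0.1233  0.1313  0.0017]
hL [0.5983 0.0662 0.0592 0.0008]
hR [ 0.5899 -0.0579  0.0597  0.0004]
chestL [0.6742 0.1603 0.1065 0.0081]
chestR [ 0.6505 -0.1739  0.0793  0.0012]
A [ 0.5414 -0.2947] [np.float32(0.040698912), np.float32(0.08219163)] 4.2865663
B [ 0.5379 -0.4037] [np.float32(0.043261293), np.float32(0.082221165)] -3.177245
C [ 0.4208 -0.2994] [np.float32(0.04044748), np.float32(0.081064515)] -5.709759
[[ 0.676   0.1571  0.1   ]
 [ 0.6469 -0.1733  0.1   ]
 [ 0.91    0.1459  0.1   ]
 [ 0.8881 -0.1833  0.1   ]]
mug [[0.717  0.3539 0.065 ]]
```

```bash
python3 -m pendant '[[6,9,-4,1.3,6],[12,18,-8,2.6,6],[18,27,-12,3.9,6],[25,36.5,-15,5.2,6],[25,36.5,-19,6.5,6],[25,36.5,-21,8,6],[25,36.5,-22,8,6],[25,36.5,-22.3,8,6],[25,36.5,-22.3,8,6],[25,36.5,-22.3,8,6]]'
```

```text
clock: 1.35
tcp_pos: [0.4143, -0.1861, 0.0083]
eef_rot: [[0.162, 0.987, -0.001], [0.987, -0.162, -0.0], [-0.0, -0.001, -1.0]]
ft_force: [0.6, -0.4, 0.6]
opening: 0.0601
gripper_force: 0.0
```

```bash
python3 -m pendant '[[0,0,-0.4,0,6],[0.3,2,-0.4,0,6],[0.6,4,-0.4,0,6],[0.9,6,-0.4,0,6],[1.25,8,-0.4,0,6],[1.55,10,-0.4,0,6],[1.85,12,-0.4,0,6],[2.2,14,-0.4,0,6],[2.5,16,-0.4,0,6],[2.8,18,-0.4,0,6],[3.1,20,-0.4,0,6],[3.1,20,-0.4,0,6]]'
python3 - <<'E'
from h import *
T=grab('top','t1');h=cv2.cvtColor(T,cv2.COLOR_BGR2HSV).astype(int)
m=((h[...,1]>70)*255).astype(np.uint8);m[:235]=0;m[340:]=0;m[:,380:]=0;m[:,212:][:,:0]=0
m[:,:212]=0
k=max(cv2.findContours(m,0,1)[0],key=cv2.contourArea);P=onz('top',k.reshape(-1,2),.024)[:,:2].astype(np.float32);print(cv2.minEnclosingCircle(P),state()['tcp_pos'])
E
```

```text
clock: 2.85
tcp_pos: [0.4461, 0.0135, 0.005]
eef_rot: [[0.163, 0.987, 0.002], [0.987, -0.163, -0.0], [0.0, 0.002, -1.0]]
ft_force: [-0.2, -0.8, 0.5]
opening: 0.06
gripper_force: 0.0
((0.463226318359375, 0.1158170998096466), 0.08850525319576263) [0.4459542  0.01307666 0.00491624]
```

```bash
python3 -m pendant '[[0.3,2.3,0,0,6],[0.6,4.6,0,0,6],[1,6.9,0,0,6],[1.3,9.2,0,0,6],[1.6,11.5,0,0,6],[1.9,13.8,0,0,6],[2.2,16,0,0,6],[2.5,18,0,0,6],[2.8,20,0,0,6],[3,21.5,0,0,6],[3.2,22.5,0,0,6],[3.2,23.1,0,0,6]]'
python3 -m pendant '[[0,0,0,0,6],[-0.3,-3,0,0,6],[-0.6,-5,3,0,6],[-0.8,-7,12,0,6],[-0.8,-14,20,0,6],[-0.8,-20,20,0,6]]'
python3 - <<'E'
from h import *
T=grab('top','t2');print(state()['tcp_pos'])
E
```

```text
clock: 4.4
tcp_pos: [0.4779, 0.2444, 0.0045]
eef_rot: [[0.164, 0.986, 0.001], [0.986, -0.164, -0.001], [-0.001, 0.001, -1.0]]
ft_force: [-0.0, -5.2, 4.0]
opening: 0.0602
gripper_force: 3.0
clock: 5.15
tcp_pos: [0.4708, 0.0915, 0.1805]
eef_rot: [[0.16, 0.987, 0.005], [0.987, -0.16, 0.002], [0.003, 0.004, -1.0]]
ft_force: [1.4, -0.1, 0.4]
opening: 0.0597
gripper_force: 0.0
[0.47223052 0.08577352 0.18361517]
```

View pics/t2.png

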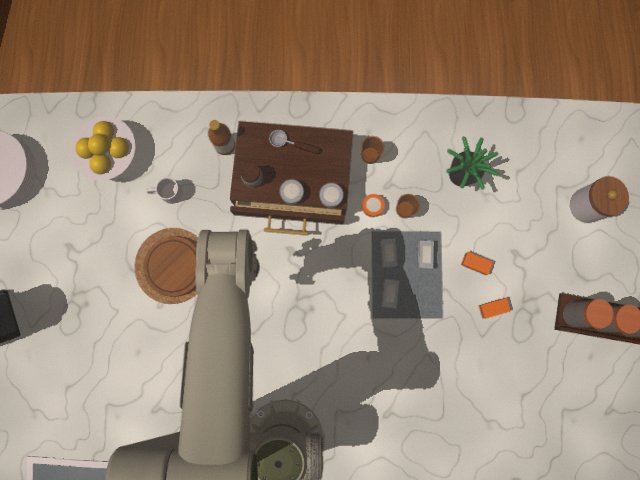

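```bash
python3 -m pendant '[[0,0,0,0.65,6],[0,0,0,0.65,6],[0,0,0,0.65,6]]'
python3 - <<'E'
from h import *
for n,z in(('top',0),('scene',0)):
    T=grab(n,n+'3');h=cv2.cvtColor(T,cv2.COLOR_BGR2HSV).astype(int)
    m=((h[...,1]>105)*255).astype(np.uint8)
    if n=='top': print(h[266,140],h[266,180],h[288,308])
    cv2.imwrite('pics/m.png',m)
a,b=cv2.imread('pics/top3.png')[210:320,120:330],cv2.imread('pics/scene3.png')[220:340,400:610]
cv2.imwrite('pics/c3.png',np.hstack([cv2.resize(a,(400,300),interpolation=2),cv2.resize(b,(400,300),interpolation=2)]))
print(state()['tcp_pos'])
E
```

```text
clock: 5.58
tcp_pos: [0.4692, 0.0917, 0.1772]
eef_rot: [[0.074, 0.997, -0.001], [0.997, -0.074, 0.001], [0.001, -0.001, -1.0]]
ft_force: [1.0, 0.3, -0.2]
opening: 0.06
gripper_force: 0.0
[ 14 118 141] [ 12 144 135] [ 19  27 202]
[0.46917454 0.09180123 0.17717605]
```

View pics/c3.png

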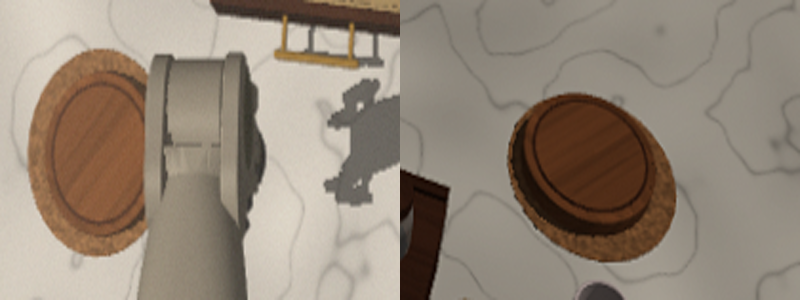

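```bash
python3 -m pendant '[[4,-3,0,0,3],[8,-6,0,0,3],[12.5,-8.8,-2,0,3],[12.5,-8.8,-5,0,3],[12.5,-8.8,-5,0,3],[12.5,-8.8,-5,0,3]]'
python3 - <<'E'
from h import *
T=grab('top','top4');h=cv2.cvtColor(T,cv2.COLOR_BGR2HSV).astype(int)
m=(h[...,1]>70).astype(np.uint8)*255;m[:215]=0;m[320:]=0;m[:,:125]=0;m[:,255:]=0
k=max(cv2.findContours(m,0,1)[0],key=cv2.contourArea);print('union',cv2.minEnclosingCircle(onz('top',k.reshape(-1,2),0.001)[:,:2].astype(np.float32)))
g=cv2.Canny(T[220:315,130:220],60,140)
m2=((h[...,0]<14)&(h[...,1]>70)).astype(np.uint8)*255;m2=cv2.morphologyEx(cv2.medianBlur(m2,7),cv2.MORPH_OPEN,np.ones((9,9)));m2[:215]=0;m2[320:]=0;m2[:,:125]=0;m2[:,255:]=0
k=max(cv2.findContours(m2,0,1)[0],key=cv2.contourArea);print('board',cv2.minEnclosingCircle(onz('top',k.reshape(-1,2),0.024)[:,:2].astype(np.float32)))
hL,hR=(onz('top',[(264.5,229.7),(307.5,233.2)],.06));print(hL,hR)
c=np.hstack([cv2.resize(T[210:320,120:240],(400,366),interpolation=2),cv2.resize(T[170:280,230:350],(400,366),interpolation=2)]);cv2.imwrite('pics/c4.png',c)
E
```

```text
clock: 6.42
tcp_pos: [0.5943, 0.0039, 0.1282]
eef_rot: [[0.072, 0.997, -0.0], [0.997, -0.072, 0.0], [0.0, -0.0, -1.0]]
ft_force: [0.5, 0.1, 1.4]
opening: 0.0304
gripper_force: 0.0
union ((0.4954760670661926, 0.34834203124046326), 0.1149732768535614)
board ((0.4923475682735443, 0.33728352189064026), 0.09780401736497879)
[0.59814654 0.06646507 0.06      ] [ 0.58981407 -0.05801039  0.06      ]
```

View pics/c4.png

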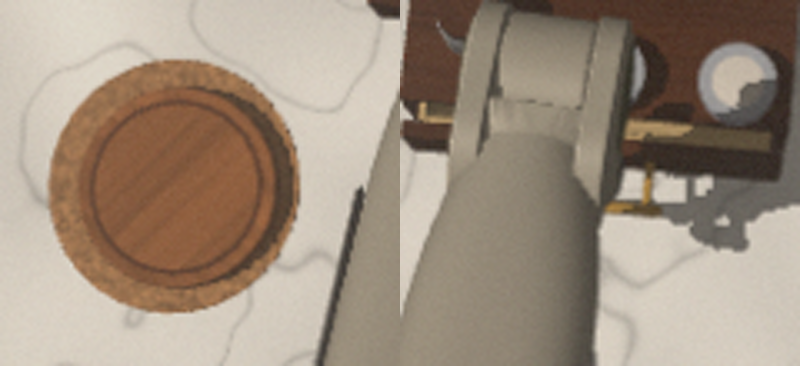

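The board lies inside the mat, about 10 mm off centre. The jaw is over the handle, so I descend, pinch and pull.

```bash
python3 -m pendant '[[0,0,-4,0,3],[0,0,-7,0,3],[0,0,-8.7,0,3],[0,0,-8.7,0,3],[0,0,-8.7,0,0],[0,0,-8.7,0,0],[0,0,-8.7,0,0],[0,0,-8.7,0,0],[0,0,-8.7,0,0]]' 60
```

```text
clock: 7.6
tcp_pos: [0.5955, 0.0034, 0.0421]
eef_rot: [[0.073, 0.997, 0.003], [0.997, -0.073, 0.0], [0.0, 0.003, -1.0]]
ft_force: [-0.3, 1.0, 6.6]
opening: 0.0091
gripper_force: 58.6
```

```bash
python3 -m pendant '[[-1.5,0.1,0,0,0],[-3,0.2,0,0,0],[-4.5,0.3,0,0,0],[-6,0.45,0,0,0],[-7.5,0.55,0,0,0],[-9,0.65,0,0,0],[-10.5,0.77,0,0,0],[-12,0.88,0,0,0],[-13.5,1,0,0,0],[-15,1.1,0,0,0],[-15.2,1.1,0,0,0],[-15.4,1.1,0,0,0]]'
```

```text
clock: 9.1
tcp_pos: [0.4472, 0.0144, 0.0422]
eef_rot: [[0.073, 0.997, 0.013], [0.997, -0.073, 0.001], [0.002, 0.013, -1.0]]
ft_force: [18.7, 4.0, -14.3]
opening: 0.0089
gripper_force: 60.3
```

```bash
python3 -m pendant '[[-0.3,0,0,0,0],[-0.6,0,0,0,0],[-0.6,0,0,0,0]]'; python3 -m pendant '[[0.6,0,0,0,0],[0.6,0,0,0,3.5],[0.6,0,0,0,3.5],[0.6,0,0,0,3.5],[0.6,0,4,0,3.5],[0.6,0,8,0,3.5],[0.6,0,12,0,3.5],[0,-10,12,0,5.5],[-2,-20,12,0,5.5],[-4,-26,12,0,5.5],[-4,-26,12,0,5.5]]'
python3 - <<'E'
from h import *
grab('top','t5');grab('scene','s5');print(state()['tcp_pos'])
a=cv2.imread('pics/top_5.png') if 0 else cv2.imread('pics/t5.png')[150:330,210:450]
cv2.imwrite('pics/c5.png',cv2.resize(a,(800,600),interpolation=2))
E
```

```text
clock: 9.48
tcp_pos: [0.4473, 0.0144, 0.0424]
eef_rot: [[0.072, 0.997, 0.023], [0.997, -0.072, 0.002], [0.004, 0.023, -1.0]]
ft_force: [31.5, 5.7, -29.9]
opening: 0.009
gripper_force: 58.9
clock: 10.85
tcp_pos: [0.3968, -0.233, 0.1608]
eef_rot: [[0.073, 0.997, 0.0], [0.997, -0.073, -0.0], [-0.0, 0.0, -1.0]]
ft_force: [2.0, -0.7, 0.6]
opening: 0.0552
gripper_force: 0.0
[ 0.39657753 -0.23693633  0.16075213]
```

View pics/c5.png

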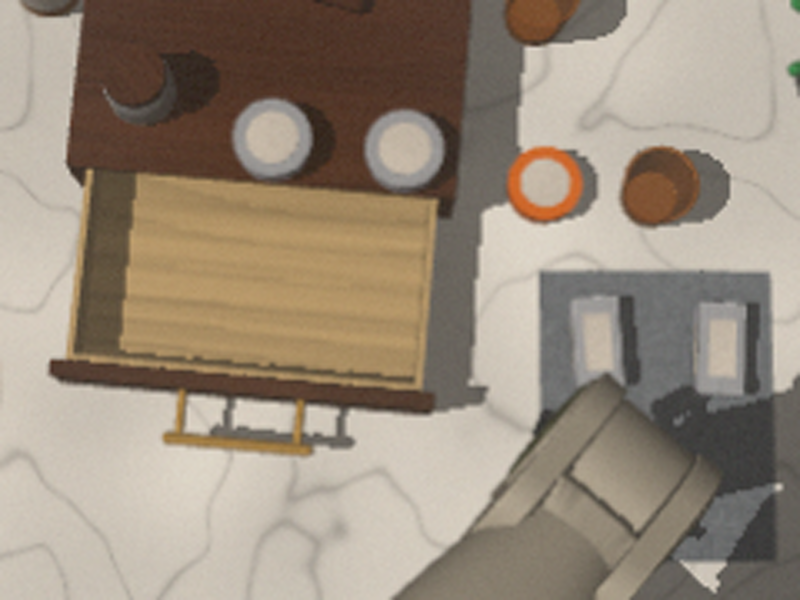

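The drawer is at its hard stop (31 N on the pull, no movement). The tins have not moved, with A at (389,252) and B at (426,254). I recheck them and the wrist joint.

```bash
cat >> h.py <<'E'
def tins(T,hz=.034):
    h=T.astype(int);out=[]
    g=h.min(2); m=((g>118)).astype(np.uint8);m[:233]=0;m[318:]=0;m[:,:373]=0;m[:,441:]=0
    for k in cv2.findContours(m,0,1)[0]:
        if not 200<cv2.contourArea(k)<600: continue
        P=onz('top',cv2.boxPoints(cv2.minAreaRect(k)),hz)[:,:2]
        q=P-np.roll(P,1,0);L=np.hypot(*q.T);i=np.argmax(L)
        x,y,w,hh=cv2.boundingRect(k);d=(h[...,2]-h[...,0]);mm=((d>16)&(h[...,2]>120))[y:y+hh,x:x+w]
        v,u=np.nonzero(mm);c=onz('top',[(u.mean()+x,v.mean()+y)],hz)[0] if len(u) else None
        out.append((P.mean(0).round(4),c,sorted(L.round(4))[::2],round(np.degrees(np.arctan(q[i,1]/q[i,0])),1)))
    return out
E
python3 - <<'E'
from h import *
np.set_printoptions(precision=4,suppress=True)
for o in tins(cv2.imread('pics/t5.png')):print(o)
print(np.degrees(state()['joints']))
T=cv2.imread('pics/t5.png')
# drawer: handle ends & front panel in crop px
c=lambda L:[(210+x*240/800,150+y*180/600) for x,y in L]
print(onz('top',c([(166,439),(312,451)]),.06)); print(onz('top',c([(75,358),(418,384)]),.078),onz('top',c([(90,172),(436,200)]),.078))
E
```

```text
(array([ 0.416 , -0.3135]), array([ 0.4162, -0.3137,  0.034 ]), [np.float64(0.0358), np.float64(0.0778)], np.float64(49.1))
(array([ 0.5374, -0.4046]), array([ 0.5366, -0.4056,  0.034 ]), [np.float64(0.0443), np.float64(0.0825)], np.float64(-0.6))
(array([ 0.5438, -0.2946]), array([ 0.5416, -0.2968,  0.034 ]), [np.float64(0.0416), np.float64(0.0784)], np.float64(4.3))
[-40.768    7.4772 -20.9199  61.482   -0.092   53.8992]
[[ 0.4477  0.0761  0.06  ]
 [ 0.4395 -0.0494  0.06  ]]
[[ 0.5145  0.1541  0.078 ]
 [ 0.4969 -0.1389  0.078 ]] [[ 0.6762  0.1466  0.078 ]
 [ 0.656  -0.1527  0.078 ]]
```

```bash
python3 -m pendant '[[3,-1,0,1.3,5.6],[6,-3,0,2.6,5.6],[9,-4,0,3.9,5.6],[14.5,-6,0,5.2,5.6],[14.5,-6,0,6.5,5.6],[14.5,-6,0,7.8,5.6],[14.5,-6,0,9.1,5.6],[14.5,-6,0,10.4,5.6],[14.5,-6,0,11.7,5.6],[14.5,-6,0,12.3,5.6],[14.5,-6,-3,12.3,5.6],[14.5,-6,-6,12.3,5.6]]'
python3 - <<'E'
from h import *
s=state();print(s['tcp_pos'],np.degrees(np.arctan2(s['eef_rot'][1][1],s['eef_rot'][0][1])))
E
```

```text
clock: 12.45
tcp_pos: [0.5429, -0.2905, 0.1002]
eef_rot: [[-0.997, -0.074, 0.0], [-0.074, 0.997, 0.0], [-0.0, 0.0, -1.0]]
ft_force: [-0.4, -0.1, -0.5]
opening: 0.0564
gripper_force: 0.0
[ 0.54291647 -0.29052375  0.10022361] 94.2327992755562
```

```bash
python3 -m pendant '[[-0.1,-0.6,-4,0,5.6],[-0.1,-0.6,-8,0,5.6],[-0.1,-0.6,-9.5,0,5.6],[-0.1,-0.6,-9.5,0,5.6],[-0.1,-0.6,-9.5,0,0],[-0.1,-0.6,-9.5,0,0],[-0.1,-0.6,-9.5,0,0],[-0.1,-0.6,-9.5,0,0],[-0.1,-0.6,-7,0,0],[-0.1,-0.6,-3,0,0],[-0.1,-0.6,3,0,0],[-0.1,-0.6,5,0,0]]' 60
python3 - <<'E'
from h import *
s=state();print(s['tcp_pos'],np.degrees(np.arctan2(s['eef_rot'][1][1],s['eef_rot'][0][1])))
E
```

```text
clock: 13.95
tcp_pos: [0.5434, -0.2986, 0.1552]
eef_rot: [[-0.997, -0.073, 0.005], [-0.073, 0.997, -0.004], [-0.005, -0.004, -1.0]]
ft_force: [-0.1, -0.6, -3.1]
opening: 0.0391
gripper_force: 61.1
[ 0.54343526 -0.29858006  0.15517641] 94.20104148060915
```

```bash
python3 -m pendant '[[1,5,0,-0.3,0],[2,11,0,-0.6,0],[3,17,0,-1,0],[3.9,23,0,-1,0],[3.9,29,0,-1,0],[3.9,34,0,-1,0],[3.9,38.4,0,-1,0],[3.9,38.4,0,-1,0],[3.9,38.4,-3,-1,0],[3.9,38.4,-6,-1,0],[3.9,38.4,-6,-1,0],[3.9,38.4,-6,-1,0]]'
python3 - <<'E'
from h import *
s=state();print(s['tcp_pos'],np.degrees(np.arctan2(s['eef_rot'][1][1],s['eef_rot'][0][1])))
E
```

```text
clock: 15.45
tcp_pos: [0.5814, 0.086, 0.0916]
eef_rot: [[-0.998, 0.067, 0.001], [0.067, 0.998, -0.0], [-0.001, -0.0, -1.0]]
ft_force: [0.1, 0.1, -1.4]
opening: 0.0393
gripper_force: 61.2
[0.58136333 0.08596828 0.0915656 ] 86.1561931107921
```

Down by 6.1 cm, release to 5.4, rise.

```bash
python3 -m pendant '[[0,0,-2,0,0],[0,0,-4,0,0],[0,0,-5.5,0,0],[0,0,-6.2,0,0],[0,0,-6.2,0,0],[0,0,-6.2,0,5.4],[0,0,-6.2,0,5.4],[0,0,-6.2,0,5.4],[0,0,-4,0,5.4],[0,0,0,0,5.4],[0,0,5,0,5.4],[0,0,6.5,0,5.4]]'
python3 -m pendant '[[0,-6,0,0,5.4],[0,-12,0,0,5.4],[-3,-18,0,0,5.4],[-5,-24,0,0,5.4],[-5,-24,0,0,5.4]]'
python3 - <<'E'
from h import *
np.set_printoptions(precision=4,suppress=True)
T=grab('top','t6')
for o in tins(T):print(o)
s=state();print(s['tcp_pos'],np.degrees(np.arctan2(s['eef_rot'][1][1],s['eef_rot'][0][1])))
cv2.imwrite('pics/c6.png',cv2.resize(T[150:330,210:450],(640,480),interpolation=2))
E
```

```text
clock: 16.95
tcp_pos: [0.5828, 0.0867, 0.1594]
eef_rot: [[-0.998, 0.066, 0.006], [0.066, 0.998, 0.0], [-0.006, 0.001, -1.0]]
ft_force: [-0.3, -0.5, -0.3]
opening: 0.0539
gripper_force: 0.0
clock: 17.58
tcp_pos: [0.5292, -0.1568, 0.1549]
eef_rot: [[-0.997, 0.072, -0.001], [0.072, 0.997, 0.0], [0.001, -0.0, -1.0]]
ft_force: [0.3, 1.1, 0.2]
opening: 0.0542
gripper_force: 0.0
(array([ 0.4295, -0.2991]), array([ 0.4232, -0.3014,  0.034 ]), [np.float64(0.0437), np.float64(0.0648)], np.float64(-6.4))
[ 0.5297 -0.1556  0.155 ] 85.953116352541
```

View pics/c6.png

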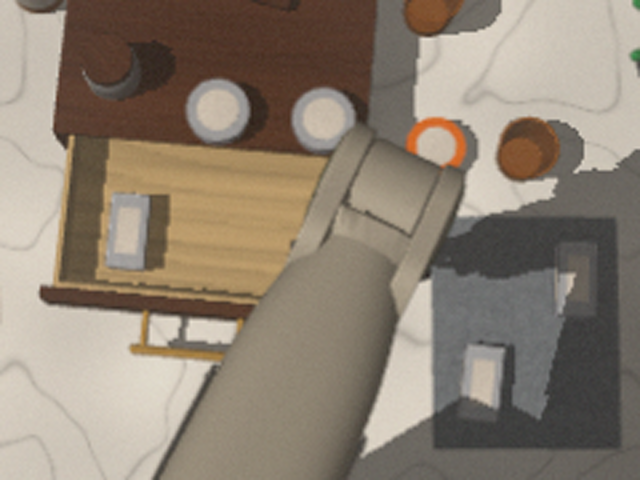

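Tin A lies flat at the drawer's left, crop (128,232). B is unmoved at (427,254) in the picture. Fetching B next.

```bash
python3 -m pendant '[[0.3,-6,0,0.1,5.6],[0.5,-12,0,0.2,5.6],[0.7,-18,0,0.2,5.6],[0.7,-22,0,0.2,5.6],[0.7,-25.1,0,0.2,5.6],[0.7,-25.1,-2,0.2,5.6],[0.7,-25.1,-5,0.2,5.6],[0.7,-25.1,-5,0.2,5.6],[0.7,-25.1,-5,0.2,5.6]]'
python3 - <<'E'
from h import *
s=state();print(s['tcp_pos'],np.degrees(np.arctan2(s['eef_rot'][1][1],s['eef_rot'][0][1])))
E
```

```text
clock: 18.75
tcp_pos: [0.5388, -0.4035, 0.1062]
eef_rot: [[-0.999, 0.037, 0.0], [0.037, 0.999, 0.0], [-0.0, 0.0, -1.0]]
ft_force: [0.1, 0.2, 0.8]
opening: 0.0559
gripper_force: 0.0
[ 0.53879371 -0.40350975  0.10619869] 87.89185973032455
```

```bash
python3 -m pendant '[[-0.1,-0.2,-4,0,5.6],[-0.1,-0.2,-8,0,5.6],[-0.1,-0.2,-10.1,0,5.6],[-0.1,-0.2,-10.1,0,5.6],[-0.1,-0.2,-10.1,0,0],[-0.1,-0.2,-10.1,0,0],[-0.1,-0.2,-10.1,0,0],[-0.1,-0.2,-10.1,0,0],[-0.1,-0.2,-7,0,0],[-0.1,-0.2,-3,0,0],[-0.1,-0.2,3,0,0],[-0.1,-0.2,5,0,0]]' 60
python3 -m pendant '[[0,0,0,0,0]]'
```

```text
clock: 20.25
tcp_pos: [0.5383, -0.4078, 0.1607]
eef_rot: [[-0.999, 0.038, 0.005], [0.038, 0.999, -0.005], [-0.005, -0.005, -1.0]]
ft_force: [0.9, -1.2, -2.3]
opening: 0.039
gripper_force: 61.1
clock: 20.38
tcp_pos: [0.5378, -0.4073, 0.1582]
eef_rot: [[-0.999, 0.038, 0.003], [0.038, 0.999, -0.003], [-0.003, -0.003, -1.0]]
ft_force: [-0.2, 0.1, -2.7]
opening: 0.0392
gripper_force: 61.1
```

```bash
python3 -m pendant '[[1,5,0,-0.2,0],[2,11,0,-0.2,0],[3,17,0,-0.2,0],[4,23,0,-0.2,0],[4,29,0,-0.2,0],[4,35,0,-0.2,0],[4,41.2,0,-0.2,0],[4,41.2,0,-0.2,0],[4,41.2,-3,-0.2,0],[4,41.2,-6.5,-0.2,0],[4,41.2,-6.5,-0.2,0],[4,41.2,-6.5,-0.2,0]]'
```

```text
clock: 21.88
tcp_pos: [0.5769, 0.0049, 0.0908]
eef_rot: [[-0.998, 0.067, -0.001], [0.067, 0.998, 0.0], [0.001, 0.0, -1.0]]
ft_force: [0.2, -0.4, -1.5]
opening: 0.0389
gripper_force: 61.3
```

```bash
python3 -m pendant '[[0,0,-2,0,0],[0,0,-4,0,0],[0,0,-5.5,0,0],[0,0,-6.1,0,0],[0,0,-6.1,0,0],[0,0,-6.1,0,5.4],[0,0,-6.1,0,5.4],[0,0,-6.1,0,5.4],[0,0,-4,0,5.4],[0,0,0,0,5.4],[0,0,5,0,5.4],[0,0,6.5,0,5.4]]'
python3 -m pendant '[[0,-3,0,0,5.6],[0,-8,0,0,5.6],[0,-12,0,0,5.6],[0,-12,0,0,5.6]]'
python3 - <<'E'
from h import *
np.set_printoptions(precision=4,suppress=True)
T=grab('top','t7')
for o in tins(T):print(o)
s=state();print(s['tcp_pos'],np.degrees(np.arctan2(s['eef_rot'][1][1],s['eef_rot'][0][1])))
cv2.imwrite('pics/c7.png',cv2.resize(T[150:330,210:450],(640,480),interpolation=2))
E
```

```text
clock: 23.38
tcp_pos: [0.5789, 0.0054, 0.1596]
eef_rot: [[-0.998, 0.066, 0.006], [0.066, 0.998, -0.001], [-0.006, -0.0, -1.0]]
ft_force: [0.9, 0.0, 0.1]
opening: 0.0543
gripper_force: 0.0
clock: 23.88
tcp_pos: [0.5765, -0.117, 0.1549]
eef_rot: [[-0.998, 0.07, -0.001], [0.07, 0.998, -0.0], [0.001, -0.0, -1.0]]
ft_force: [-0.1, 1.0, 0.5]
opening: 0.0561
gripper_force: 0.0
(array([ 0.4343, -0.2996]), array([ 0.4275, -0.3023,  0.034 ]), [np.float64(0.0437), np.float64(0.0558)], np.float64(-6.4))
[ 0.5764 -0.1154  0.1549] 86.05951726155729
```

View pics/c7.png

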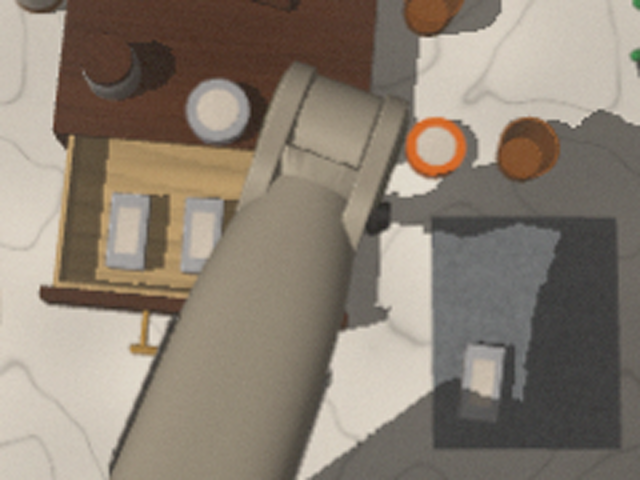

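A and B lie side by side in the drawer, and C is unmoved at crop (484,378). Fetching C.

```bash
python3 -m pendant '[[-3,-4,0,-0.1,5.6],[-7,-8,0,-0.2,5.6],[-11,-12,0,-0.2,5.6],[-15.5,-16,0,-0.2,5.6],[-15.5,-18.5,0,-0.2,5.6],[-15.5,-18.5,-3,-0.2,5.6],[-15.5,-18.5,-5,-0.2,5.6],[-15.5,-18.5,-5,-0.2,5.6],[-15.5,-18.5,-5,-0.2,5.6]]'
```

```text
clock: 25.05
tcp_pos: [0.4229, -0.2991, 0.1062]
eef_rot: [[-0.996, 0.093, 0.001], [0.093, 0.996, -0.0], [-0.001, -0.0, -1.0]]
ft_force: [0.2, 0.3, -0.5]
opening: 0.0561
gripper_force: 0.0
```

```bash
python3 -m pendant '[[-0.1,-0.2,-4,0,5.6],[-0.1,-0.2,-8,0,5.6],[-0.1,-0.2,-10.1,0,5.6],[-0.1,-0.2,-10.1,0,5.6],[-0.1,-0.2,-10.1,0,0],[-0.1,-0.2,-10.1,0,0],[-0.1,-0.2,-10.1,0,0],[-0.1,-0.2,-10.1,0,0],[-0.1,-0.2,-7,0,0],[-0.1,-0.2,-3,0,0],[-0.1,-0.2,3,0,0],[-0.1,-0.2,5,0,0]]' 60
python3 -m pendant '[[0,0,0,0,0]]'
```

```text
clock: 26.55
tcp_pos: [0.4223, -0.3028, 0.1599]
eef_rot: [[-0.996, 0.094, 0.004], [0.094, 0.996, -0.004], [-0.005, -0.004, -1.0]]
ft_force: [-0.4, -0.4, -2.5]
opening: 0.039
gripper_force: 61.2
clock: 26.68
tcp_pos: [0.4218, -0.3023, 0.1577]
eef_rot: [[-0.996, 0.094, 0.003], [0.094, 0.996, -0.003], [-0.003, -0.003, -1.0]]
ft_force: [-0.2, -0.1, -2.3]
opening: 0.0391
gripper_force: 61.2
```

```bash
python3 -m pendant '[[3,4,0,0.1,0],[6,8,0,0.2,0],[9,12,0,0.2,0],[12,16,0,0.2,0],[15,20,0,0.2,0],[15,22.7,0,0.2,0],[15,22.7,0,0.2,0],[15,22.7,-3,0.2,0],[15,22.7,-6.5,0.2,0],[15,22.7,-6.5,0.2,0],[15,22.7,-6.5,0.2,0]]'
```

```text
clock: 28.05
tcp_pos: [0.5708, -0.0751, 0.091]
eef_rot: [[-0.998, 0.067, -0.0], [0.067, 0.998, -0.0], [0.0, -0.0, -1.0]]
ft_force: [0.7, -0.3, -1.7]
opening: 0.039
gripper_force: 61.1
```

```bash
python3 -m pendant '[[0,0,-2,0,0],[0,0,-4,0,0],[0,0,-5.5,0,0],[0,0,-6.1,0,0],[0,0,-6.1,0,0],[0,0,-6.1,0,5.4],[0,0,-6.1,0,5.4],[0,0,-6.1,0,5.4],[0,0,-4,0,5.4],[0,0,0,0,5.4],[0,0,5,0,5.4],[0,0,6.5,0,5.4]]'
python3 -m pendant '[[-4,0,0,0,2],[-8,0,0,0,0],[-12,3,0,0,0],[-16,6,0,0,0],[-18.2,9.5,0,0,0],[-18.2,9.5,0,0,0],[-18.2,9.5,0,0,0]]'
python3 - <<'E'
from h import *
np.set_printoptions(precision=4,suppress=True)
T=grab('top','t8');S=grab('scene','s8')
print(state()['tcp_pos'])
cv2.imwrite('pics/c8.png',np.hstack([cv2.resize(T[150:300,210:410],(400,300),interpolation=2),cv2.resize(S[180:330,240:440],(400,300),interpolation=2)]))
E
```

```text
clock: 29.55
tcp_pos: [0.5729, -0.0749, 0.1595]
eef_rot: [[-0.998, 0.066, 0.006], [0.066, 0.998, -0.002], [-0.006, -0.001, -1.0]]
ft_force: [0.2, 0.1, -0.4]
opening: 0.054
gripper_force: 0.0
clock: 30.42
tcp_pos: [0.3893, 0.0205, 0.1557]
eef_rot: [[-0.998, 0.066, 0.001], [0.066, 0.998, -0.0], [-0.001, -0.0, -1.0]]
ft_force: [-0.4, 0.3, 0.6]
opening: 0.0004
gripper_force: 0.0
[0.3897 0.02   0.1556]
```

View pics/c8.png

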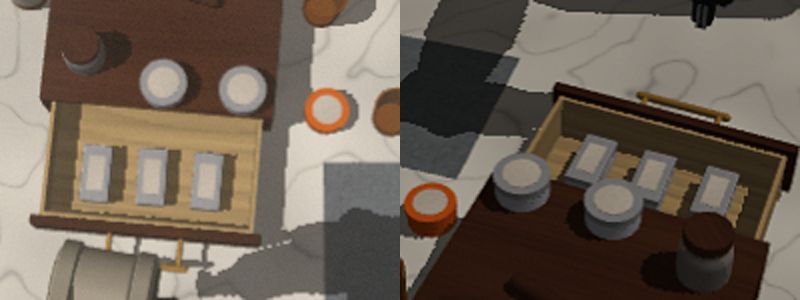

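All three tins lie flat in the drawer, at left-crop (95,172), (151,176) and (206,180). I close it with shut fingers against the bar.

```bash
python3 -m pendant '[[0,0,-5,0,0],[0,0,-10.6,0,0],[0,0,-10.6,0,0],[2,-0.1,-10.6,0,0],[3.5,-0.2,-10.6,0,0],[4.5,-0.3,-10.6,0,0],[5.5,-0.4,-10.6,0,0],[7,-0.5,-10.6,0,0],[8.5,-0.6,-10.6,0,0],[10,-0.7,-10.6,0,0],[11.5,-0.8,-10.6,0,0],[13,-0.9,-10.6,0,0]]'
python3 -m pendant '[[1.2,-0.1,0,0,0],[2.4,-0.2,0,0,0],[3.6,-0.3,0,0,0],[4.8,-0.4,0,0,0],[5.8,-0.4,0,0,0],[6.6,-0.5,0,0,0],[7.2,-0.5,0,0,0],[7.4,-0.5,0,0,0],[7.4,-0.5,0,0,0]]'
```

```text
clock: 32.02
tcp_pos: [0.5198, 0.0115, 0.0495]
eef_rot: [[-0.998, 0.066, -0.0], [0.066, 0.998, -0.0], [0.0, -0.0, -1.0]]
ft_force: [-1.2, -1.2, 0.6]
opening: 0.0002
gripper_force: 0.7
clock: 33.15
tcp_pos: [0.5932, 0.0066, 0.0498]
eef_rot: [[-0.998, 0.066, 0.001], [0.066, 0.998, 0.0], [-0.001, 0.0, -1.0]]
ft_force: [0.0, -0.4, -0.8]
opening: 0.0001
gripper_force: 0.0
```

```bash
python3 -m pendant '[[0.3,0,0,0,0],[0.6,0,0,0,0],[0.9,0,0,0,0],[0.9,0,0,0,0]]'; python3 -m pendant '[[0.2,0,0,0,0],[0.4,0,0,0,0],[0.4,0,0,0,0]]'
```

```text
clock: 33.65
tcp_pos: [0.5957, 0.0067, 0.0493]
eef_rot: [[-0.998, 0.066, -0.011], [0.066, 0.998, -0.0], [0.011, -0.001, -1.0]]
ft_force: [-16.1, -1.5, 11.5]
opening: 0.0001
gripper_force: 8.2
clock: 34.02
tcp_pos: [0.5958, 0.0068, 0.0489]
eef_rot: [[-0.998, 0.067, -0.018], [0.067, 0.998, -0.0], [0.018, -0.002, -1.0]]
ft_force: [-25.9, -2.3, 19.1]
opening: -0.0
gripper_force: 12.9
```

```bash
python3 -m pendant '[[-1.5,0,0,0,0],[-4,0,0,0,0],[-4,0,4,0,0],[-4,0,10,0,4],[-4,0,16,0,8.3],[-4,0,19,0,8.3],[-4,0,19,0,8.3],[-4,0,19,0,8.3]]'
python3 - <<'E'
from h import *
np.set_printoptions(precision=4,suppress=True)
T=cv2.imread('pics/t8.png');S=cv2.imread('pics/s8.png')
g=cv2.cvtColor(T,cv2.COLOR_BGR2HSV).astype(int)
for x in(291,331):
    m=np.zeros(T.shape[:2],np.uint8);r=(T.min(2)>105)&(g[...,1]<60);m[172:216,x-19:x+20]=r[172:216,x-19:x+20]*255
    k=max(cv2.findContours(m,0,1)[0],key=cv2.contourArea);print(cv2.minEnclosingCircle(onz('top',k.reshape(-1,2),.132)[:,:2].astype(np.float32)))
T=grab('top','t9');S=grab('scene','s9');h=cv2.cvtColor(T,cv2.COLOR_BGR2HSV).astype(int)
m2=((h[...,0]<14)&(h[...,1]>70)).astype(np.uint8)*255;m2=cv2.morphologyEx(cv2.medianBlur(m2,7),cv2.MORPH_OPEN,np.ones((9,9)));m2[:215]=0;m2[320:]=0;m2[:,:125]=0;m2[:,255:]=0
k=max(cv2.findContours(m2,0,1)[0],key=cv2.contourArea);print('board',cv2.minEnclosingCircle(onz('top',k.reshape(-1,2),0.024)[:,:2].astype(np.float32)))
print(onz('top',[(172.8,266.2)],.024)); print('jar',onz('top',[(255,172)],.07+.1),state()['tcp_pos'])
cv2.imwrite('pics/c9.png',np.hstack([cv2.resize(T[150:330,120:360],(400,300),interpolation=2),cv2.resize(S[220:340,400:560],(400,300),interpolation=2)]))
E
```

```text
clock: 35.02
tcp_pos: [0.5655, 0.0067, 0.2387]
eef_rot: [[-0.998, 0.066, -0.001], [0.066, 0.998, 0.0], [0.001, 0.0, -1.0]]
ft_force: [-0.2, 0.7, -0.1]
opening: 0.083
gripper_force: 0.0
((0.6979295611381531, -0.010993021540343761), 0.03332124277949333)
((0.6899082660675049, -0.12236137688159943), 0.03352659195661545)
board ((0.4917663335800171, 0.33849993348121643), 0.09847470372915268)
[[0.4907 0.3385 0.024 ]]
jar [[0.7415 0.0873 0.17  ]] [0.565  0.0067 0.2379]
```

View pics/c9.png

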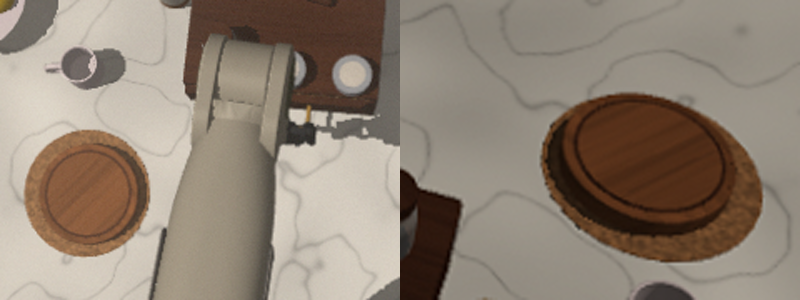

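The board is still at (0.491, 0.338) on the mat and the drawer looks shut. Going to the left round tin.

```bash
python3 -m pendant '[[4,-0.6,0,0,8.3],[9,-1.2,0,0,8.3],[13.3,-1.8,0,0,8.3],[13.3,-1.8,-3,0,8.3],[13.3,-1.8,-7,0,8.3],[13.3,-1.8,-7,0,8.3],[13.3,-1.8,-7,0,8.3]]'
```

```text
clock: 36.0
tcp_pos: [0.6988, -0.0114, 0.1701]
eef_rot: [[-0.998, 0.066, -0.0], [0.066, 0.998, 0.0], [0.0, 0.0, -1.0]]
ft_force: [-0.4, -0.9, -0.0]
opening: 0.0832
gripper_force: 0.0
```

```bash
python3 -m pendant '[[0,0,-2,0,8.3],[0,0,-4,0,8.3],[0,0,-6,0,8.3],[0,0,-7,0,8.3],[0,0,-7,0,8.3],[0,0,-7,0,0],[0,0,-7,0,0],[0,0,-7,0,0],[0,0,-7,0,0]]' 60; python3 -m pendant '[[0,0,2,0,0],[0,0,6,0,0],[0,0,10,0,0],[0,0,12,0,0],[0,0,12,0,0]]'
```

```text
clock: 37.12
tcp_pos: [0.7, -0.0115, 0.1017]
eef_rot: [[-0.998, 0.066, 0.003], [0.066, 0.998, -0.0], [-0.003, -0.0, -1.0]]
ft_force: [0.1, -0.3, 5.3]
opening: 0.0621
gripper_force: 66.8
clock: 37.75
tcp_pos: [0.6999, -0.0115, 0.2218]
eef_rot: [[-0.998, 0.066, 0.004], [0.066, 0.998, -0.0], [-0.004, -0.0, -1.0]]
ft_force: [-0.3, -0.4, -2.0]
opening: 0.0624
gripper_force: 65.9
```

```bash
python3 -m pendant '[[-4,3,0,0,0],[-8,8,0,0,0],[-12,13,0,0,0],[-15,18,0,0,0],[-16.6,23,0,0,0],[-16.6,28,0,0,0],[-16.6,32,0,0,0],[-16.6,35,0,0,0],[-16.6,35,-5,0,0],[-16.6,35,-10,0,0],[-16.6,35,-14,0,0],[-16.6,35,-14,0,0]]'
```

```text
clock: 39.25
tcp_pos: [0.5288, 0.3367, 0.0744]
eef_rot: [[-0.998, 0.066, -0.01], [0.066, 0.998, -0.004], [0.009, -0.005, -1.0]]
ft_force: [-0.4, -0.3, -1.7]
opening: 0.062
gripper_force: 66.1
```

```bash
python3 -m pendant '[[0,0,0,0,0],[0,0,0,0,0]]'
```

```text
clock: 39.5
tcp_pos: [0.5344, 0.3392, 0.0819]
eef_rot: [[-0.998, 0.066, 0.004], [0.066, 0.998, 0.002], [-0.003, 0.002, -1.0]]
ft_force: [1.0, 0.5, -0.8]
opening: 0.0626
gripper_force: 66.1
```

```bash
python3 -m pendant '[[0,0,-2,0,0],[0,0,-4,0,0],[0,0,-5,0,0],[0,0,-5.4,0,0],[0,0,-5.4,0,0],[0,0,-5.4,0,0]]'; python3 -m pendant '[[0,0,0,0,8],[0,0,0,0,8],[0,0,0,0,8],[0,0,3,0,8],[0,0,8,0,8],[0,0,14,0,8],[0,0,19,0,8],[0,0,19,0,8]]'
```

```text
clock: 40.25
tcp_pos: [0.5335, 0.3389, 0.0265]
eef_rot: [[-0.998, 0.066, 0.001], [0.066, 0.998, 0.001], [-0.001, 0.001, -1.0]]
ft_force: [-0.2, -0.4, -2.1]
opening: 0.0624
gripper_force: 66.1
clock: 41.25
tcp_pos: [0.5353, 0.3398, 0.2213]
eef_rot: [[-0.998, 0.066, 0.009], [0.066, 0.998, 0.004], [-0.009, 0.005, -1.0]]
ft_force: [0.0, -0.8, -0.7]
opening: 0.08
gripper_force: 0.0
```

```bash
python3 -m pendant '[[0,-6,0,0,8.3],[2,-12,0,0,8.3],[5,-18,0,0,8.3],[8,-24,0,0,8.3],[11,-30,0,0,8.3],[14,-36,0,0,8.3],[15.6,-41,0,0,8.3],[15.6,-46.2,0,0,8.3],[15.6,-46.2,-2,0,8.3],[15.6,-46.2,-4.5,0,8.3],[15.6,-46.2,-4.5,0,8.3]]'; python3 -m pendant '[[0,0,0,0,8.3]]'
```

```text
clock: 42.62
tcp_pos: [0.6867, -0.1231, 0.1668]
eef_rot: [[-0.998, 0.067, -0.007], [0.067, 0.998, 0.002], [0.007, 0.002, -1.0]]
ft_force: [-0.4, 0.0, 0.6]
opening: 0.0829
gripper_force: 0.0
clock: 42.75
tcp_pos: [0.6888, -0.1231, 0.1708]
eef_rot: [[-0.998, 0.066, -0.0], [0.066, 0.998, 0.0], [0.0, 0.0, -1.0]]
ft_force: [-0.2, -0.3, 0.5]
opening: 0.0828
gripper_force: 0.0
```

```bash
python3 -m pendant '[[0,0,-2,0,8.3],[0,0,-4,0,8.3],[0,0,-6,0,8.3],[0,0,-7,0,8.3],[0,0,-7,0,8.3],[0,0,-7,0,0],[0,0,-7,0,0],[0,0,-7,0,0],[0,0,-7,0,0]]' 60; python3 -m pendant '[[0,0,2,0,0],[0,0,6,0,0],[0,0,10,0,0],[0,0,12,0,0],[0,0,12,0,0]]'
python3 - <<'E'
from h import *
T=grab('top','t10');S=grab('scene','s10')
cv2.imwrite('pics/c10.png',np.hstack([cv2.resize(T[150:330,120:360],(400,300),interpolation=2),cv2.resize(S[200:350,370:570],(400,300),interpolation=2)]))
E
```

```text
clock: 43.88
tcp_pos: [0.6899, -0.1237, 0.1025]
eef_rot: [[-0.998, 0.066, 0.003], [0.066, 0.998, -0.001], [-0.003, -0.0, -1.0]]
ft_force: [-0.3, -0.0, 6.3]
opening: 0.0625
gripper_force: 66.7
clock: 44.5
tcp_pos: [0.6898, -0.1237, 0.2226]
eef_rot: [[-0.998, 0.066, 0.003], [0.066, 0.998, -0.001], [-0.004, -0.001, -1.0]]
ft_force: [0.6, 0.0, -1.4]
opening: 0.0627
gripper_force: 65.9
```

View pics/c10.png

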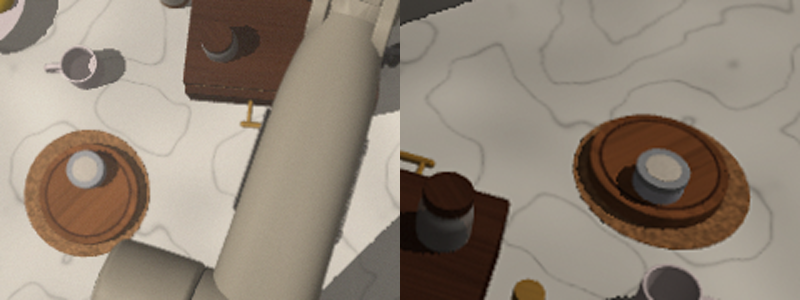

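The first round tin sits flat on the board, left crop (86,169). Now the second goes nearer the robot.

```bash
python3 -m pendant '[[-4,5,0,0,0],[-8,10,0,0,0],[-12,15,0,0,0],[-16,20,0,0,0],[-20,25,0,0,0],[-24,30,0,0,0],[-24,35,0,0,0],[-24,40,0,0,0],[-24,44,0,0,0],[-24,46.2,0,0,0],[-24,46.2,-4,0,0],[-24,46.2,-8,0,0]]'; python3 -m pendant '[[0,0,0,0,0],[0,0,0,0,0]]'
```

```text
clock: 46.1
tcp_pos: [0.4486, 0.3384, 0.1389]
eef_rot: [[-0.998, 0.066, -0.0], [0.066, 0.998, -0.001], [0.0, -0.001, -1.0]]
ft_force: [-0.4, 0.5, -1.4]
opening: 0.0627
gripper_force: 66.0
clock: 46.35
tcp_pos: [0.4493, 0.3384, 0.1414]
eef_rot: [[-0.998, 0.067, 0.0], [0.067, 0.998, 0.0], [-0.0, 0.0, -1.0]]
ft_force: [1.3, 0.1, -2.0]
opening: 0.0622
gripper_force: 66.1
```

```bash
python3 -m pendant '[[0,0,-4,0,0],[0,0,-8,0,0],[0,0,-10,0,0],[0,0,-11.4,0,0],[0,0,-11.4,0,0],[0,0,-11.4,0,0]]'; python3 -m pendant '[[0,0,0,0,8],[0,0,0,0,8],[0,0,0,0,8],[0,0,3,0,8],[0,0,8,0,8],[0,0,14,0,8],[0,0,19,0,8],[0,-6,19,0,8],[0,-14,19,0,8],[0,-24,19,0,8],[0,-24,19,0,8],[0,-24,19,0,8]]'
python3 - <<'E'
from h import *
np.set_printoptions(precision=4,suppress=True)
T=grab('top','t11');S=grab('scene','s11')
cv2.imwrite('pics/c11.png',np.hstack([cv2.resize(T[150:330,120:360],(400,300),interpolation=2),cv2.resize(S[200:400,240:560],(400,300),interpolation=2)]))
E
```

```text
clock: 47.1
tcp_pos: [0.4499, 0.3391, 0.0279]
eef_rot: [[-0.998, 0.066, 0.002], [0.066, 0.998, 0.001], [-0.002, 0.001, -1.0]]
ft_force: [0.8, -0.5, -1.6]
opening: 0.0626
gripper_force: 66.5
clock: 48.6
tcp_pos: [0.4488, 0.0954, 0.2169]
eef_rot: [[-0.997, 0.072, 0.0], [0.072, 0.997, -0.0], [-0.0, -0.0, -1.0]]
ft_force: [0.5, 0.3, -0.0]
opening: 0.08
gripper_force: 0.0
```

View pics/c11.png

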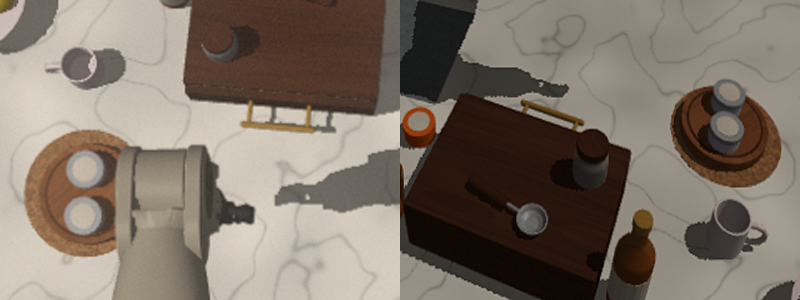

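```bash
python3 - <<'E'
from h import *
np.set_printoptions(precision=4,suppress=True)
for f in('t5','t11'):
    T=cv2.imread(f'pics/{f}.png');h=cv2.cvtColor(T,cv2.COLOR_BGR2HSV).astype(int)
    m=((h[...,0]>12)&(h[...,0]<30)&(h[...,1]>110)&(h[...,2]>90)).astype(np.uint8);m[:, :255]=0;m[:,312:]=0;m[:218]=0;m[300:]=0
    if f=='t5': m[:278]=0
    else: m[240:]=0
    pts=[(x,np.nonzero(m[:,x])[0].max()) for x in range(272,300) if m[:,x].any()]
    P=onz('top',pts,.06);print(f,len(pts),np.polyval(np.polyfit(P[:,1],P[:,0],1),0.01))
T=cv2.imread('pics/t11.png');c=lambda L:[(120+x*.6,150+y*.6) for x,y in L]
print(onz('top',c([(86,169),(83,216)]),.056))
E
```

```text
t5 28 0.44322097961399
t11 28 0.6088153995604498
[[0.5311 0.3361 0.056 ]
 [0.4491 0.3377 0.056 ]]
```

The handle moved 165 mm from its stop, so the drawer is shut. The round tins are about 40 mm from the board's centre.

```bash
python3 -c "
from bench import order
print(order.sign_off())"
```

```text
the job is handed in; nothing more can be done
None
```

I handed the job in at about 49 s. By my measurements, the board is on the cork mat about 10 mm off centre, the three tea tins lie flat in the shut drawer, and both round tins are side by side on the board. `sign_off` gave no verdict.

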